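# Roll down the brass edging of a carved slate

## Robot

A 6-joint arm with a two-finger parallel gripper is mounted at the origin on the work surface. World frame = base frame: x ahead of the robot, y to its left, z up, the work surface at z = 0. Lengths are in mm, angles in rad, forces in N, time in s.
With the tool pointing down it reaches from about 275 to 1000 mm from the base axis. Payload 8.4 kg.
Tool frame: the origin (TCP) lies at the very end of the fingers, on their centre line; the grasp point (between the pads) lies 19 mm behind it (r.tcp_to_grasp is the distance from the TCP to the grasp point, in mm); z points along the fingers, y is the line along which they close (so a half turn about z gives the same grasp; the last joint's range is limited). The gripper opens to 85 mm and grips with 20 to 120 N. Pads are 22 mm wide; open, the fingers measure 114 mm over their backs; the gripper's body (76 mm by 85 mm) begins 54 mm behind the grasp point. The pads swing forward as they close: fully open they stand 13 mm farther back than shut.
Start: joints at [-1.247, 0.353, 1.633, -0, 1.155, -0.002], TCP at [200.04, -592.125, 211.081] pointing down, gripper open.
Joint ranges: [-2.63, 2.63], [-0.92, 2.1], [0.06, 2.66], [-1.3, 4.44], [0, 2.69], [-3.02, 3.02]. Speed limits (rad/s): [2.22, 2.22, 2.79, 3.14, 3.14, 3.14].

## Interface

Orientations are given as [roll, pitch, yaw] about the fixed x, y, z axes, in that order (R = Rz(yaw) Ry(pitch) Rx(roll)).
In Python, from rig import r gives the robot as it stands. The module is installed in compiled form; this text tells all that it offers.
- The arm moves only by the tool play_rows, never from a script. Its argument "rows" is a list of rows, each an object with "dp": the shift along the tool's x, y, z in units of 40 mm (1.0 is 40 mm), a list of three; "turn": the turn, a rotation vector about the tool's x, y, z in units of 6 degrees (1.0 is 6 degrees), a list of three; "fingers": the closure, from 0 (fully open) to 1 (shut). In form: [{"dp": [tx, ty, tz], "turn": [wx, wy, wz], "fingers": fingers}, ...]. A call has 1 to 5 rows; each row shifts and turns the commanded pose from where the row before left it, along the tool's axes as they then stand; what a row does not reach is not made up. A row lasts 1/12 s, in which the tool goes at most 41.7 mm and 7.16 degrees, less where a joint would pass 70% of its speed; a pose out of reach is approached as far as the arm can. A call is refused whole if a number of a shift passes 1 or a number of a turn 1, either way. A call with a gripper value outside its range is refused whole. The fingers move at their own pace and stop on an object; "force" is the grip in N (left out, the last holds). Time passes only in rows, so rows that do not move let the fingers close. It gives the time, the measured TCP pose, the force, the opening and the grip force at its end, in the units of the state.
- r.sense(): the state, without advancing time (a new reading comes with each control period).
- r.grab_frame(name): name is "scene" or "top" or "wrist"; returns a dict with "pixels" (384x512x3 uint8, red, green, blue), "fx", "fy", "cx", "cy" (pixels), "dist" ([k1, k2, p1, p2, k3] as OpenCV has them; the pictures are not rectified), "pose" (4x4, takes a point from camera to world coordinates). Camera axes: x right, y down, z forward; pixel columns grow to the right and rows downward; lengths in mm; the calibration is good to about 2 mm. A picture is of the moment at which its call begins. There is no depth.
- r.sign_off(): hands the job in; it is judged then, once.
The state is a dict: "clock": time; "qpos": joint angles; "qvel": joint speeds; "joint_efforts": joint torques, N m; "eef_pos": TCP position; "tcp_rot": TCP orientation; "contact_force": force on the tool from outside, world axes, zero at the start; "wrist_torque": the same for the moment, N m; "opening": opening from 0.0 (shut) to 1.0 (fully open); "grasp_force": force on a finger pad.
Only numpy, scipy, OpenCV 4.12 (cv2) and the standard library are available. Lean on these libraries where they do the work, as an engineer would, in place of code of your own. Each camera call takes 0.05 s, during which the arm holds its last target. There are 200 camera calls.

## Task

The brass edging along the carved slate is laid in its tacky bed but still stands proud: take the seam roller out of its stand and roll it along the edging with firm, even pressure until all eight lengths are fully down, without pressing so hard that the slate cracks (25 N). Touch the slate and its edging with nothing but the roller, then hang the roller upright in its stand again and leave the other things where they lie.

Things in the scene. Friction and masses are not known exactly. Their poses are not given: they have to be found in the camera images.
- edging_mid (a point): Middle of the run of brass edging on the slate plaque's long edge nearest the robot, at the height of the brass top WHEN FULLY DOWN. Eight brass lengths end to end, each 21.5 mm long, 20 mm wide, at 22 mm centres, 176 mm in all; down, their tops are 2 mm above the carved face. Own y runs along the edging (length 1 at -y, length 8 at +y), x across it towards the carved face, z up.
- slate: Carved grey slate plaque, 184 mm (y) x 150 mm (x) x 16 mm, on a red foam pad 190 x 230 x 20 mm fixed to the bench; origin under its middle. It is sprung by the pad: under a firm press it sinks some mm and rocks, giving most at the ends of the edging, and comes up again when let go. So seat the brass by feel. The slate cracks if the roller presses with more than 25 N.
- length1 (a joint): How far this brass length is pressed into its tacky bed: 0 = 3 mm proud, 0.003 m = fully down. Starts at 0 to 0.0005, stays where left. Centre at own y = -77 mm from edging_mid. One length starts to sink at about 8 N and needs about 11 N to bottom; the wheel bears on two where they meet, so 13 to 17 N on the roller is a firm press.
- length2 (a joint): Like length1, its centre at own y = -55 mm from edging_mid.
- length3 (a joint): Like length1, its centre at own y = -33 mm from edging_mid.
- length4 (a joint): Like length1, its centre at own y = -11 mm from edging_mid.
- length5 (a joint): Like length1, its centre at own y = +11 mm from edging_mid.
- length6 (a joint): Like length1, its centre at own y = +33 mm from edging_mid.
- length7 (a joint): Like length1, its centre at own y = +55 mm from edging_mid.
- length8 (a joint): Like length1, its centre at own y = +77 mm from edging_mid.
- roller_grip (a point): Middle of the square wooden handle (26 x 26 mm, from 31 mm below to 39 mm above this point) of the upright hand seam roller, about 250 g. Below: round dark finger guard, 56 mm across, its underside 36 mm below this point; steel fork 35 mm (x) x 14 mm (y); black wheel 34 mm across, 26 mm wide, its bottom 92 mm below this point. z up the handle; axle along own x: it rolls along own y.
- wheel (a joint): Turning angle of the roller's wheel (rad, 0 at the start, either sense); 1 rad is 17 mm of rolling.
- stand_mouth (a point): Centre of the top of the wooden roller stand fixed to the bench: an upright block 68 x 68 mm, 68 mm high, on a 100 mm base, with a square well 42 x 42 mm (sides along own x, y) open at the top, z up. The roller hangs upright in it, square to it, fork and wheel in the well, its guard resting on the rim: roller_grip is then 36 mm above this point.
- hammer: Stone carver's hammer lying on the bench, 220 mm long; origin under its middle. Not to be moved.
- chisel: Steel chisel lying on the bench, 170 mm; not to be moved.
- tile: Small round carved slate, 90 mm across and 12 mm thick, flat on the bench; not to be moved.
Mind the look-alikes: they are no part of the job. There is more than one size of the part that bears roller_grip; the job needs the smallest.

How it is judged (in metres and radians):
On the way, in this order (a step that is already met when the one before it is completed fails the run):
1. the roller is lifted out of its stand (z of roller_grip in the frame of stand_mouth above 0.1 m and contact force between roller and stand below 0.1 N), for 0.1 s.
2. the wheel has rolled at least 4 rad (68 mm) in one direction, bearing on the edging ((value of joint wheel above 4 rad or value of joint wheel below -4 rad) and contact force between roller and slate above 3 N), for 0.05 s.
3. all eight brass lengths are down to within 1 mm (value of joint each of length1, length2, length3, length4, length5, length6, length7, length8 above 0.002 m), for 0.2 s.
At the end, for the whole second after the job is handed in: All eight brass lengths are down to within 1 mm of fully seated, and the roller hangs released and at rest in its stand: handle over the well within 8 mm, upright within 0.12 rad, guard resting on the rim within 6 mm (all of step 3 and horizontal distance between roller_grip and stand_mouth below 0.008 m and z of roller_grip in the frame of stand_mouth between 0.03 and 0.042 m and angle between roller_grip's own z axis and vertical below 0.12 rad and linear speed of roller below 0.02 m/s); the robot touches nothing.
It fails at once if the roller presses on the slate or its edging with more than 25 N (contact force between roller and slate above 25 N).
It fails at once if the gripper or arm touches the slate or its edging (contact force between any of the fingers, the arm and slate above 1 N).
It fails at once if the hammer, the chisel or the small round slate is shifted by more than 15 mm (distance of any of hammer, chisel, tile from where it was at the start of the episode above 0.015 m).
It also fails if it takes over 69 s, if anything falls off the work surface, if the arm or the gripper's body presses on something with over 40 N, if the wrist force passes 120 N, or if a joint passes its speed limit or range.

## Working session

There is one attempt and no reset: what is moved stays moved. The work goes in short steps, Python scripts to look and compute and a tool call to move; the robot and the scene stay as the last step left them, time stands still between calls to the robot, and variables do not carry over. Pictures are saved under pics/ and viewed, at most 10 in all, crops included, and the job is handed in when it is done.

Besides the shell and the picture viewer there is one more tool, called after "Emit:" as name(argument=value, ...) on one line, values as JSON. play_rows: Moves the arm, as the interface text tells. Its arguments: {"type":"object","properties":{"rows":{"type":"array"},"force":{"type":"number"}},"required":["rows"]}

```bash
mkdir -p pics; cat > h.py <<'E'
import numpy as np, cv2
from rig import r
def grab(n,save=None):
    f=r.grab_frame(n); 
    if save: cv2.imwrite('pics/'+save,f['pixels'][:,:,::-1])
    return f
def ray(f,uv):
    K=np.array([[f['fx'],0,f['cx']],[0,f['fy'],f['cy']],[0,0,1.]])
    p=cv2.undistortPoints(np.array(uv,float).reshape(-1,1,2),K,np.array(f['dist'],float)).reshape(-1,2)
    T=np.array(f['pose']); d=np.c_[p,np.ones(len(p))]@T[:3,:3].T
    return T[:3,3],d
def plane(f,uv,z):
    o,d=ray(f,uv); return o+d*((z-o[2])/d[:,2])[:,None]
def tri(f1,a,f2,b):
    o1,d1=ray(f1,[a]);o2,d2=ray(f2,[b]);d1=d1[0];d2=d2[0]
    s=np.linalg.lstsq(np.c_[d1,-d2],o2-o1,rcond=None)[0]
    p,q=o1+s[0]*d1,o2+s[1]*d2
    return (p+q)/2,np.linalg.norm(p-q)
E
python3 - <<'E'
from h import *
a=grab('scene');b=grab('top')
cv2.imwrite('pics/s.png',a['pixels'][:,:,::-1]);cv2.imwrite('pics/t.png',b['pixels'][:,:,::-1])
for f in(a,b):print(f['fx'],np.round(f['pose'],2).tolist())
print(r.sense())
E
```

```text
474.70515265894574 [[-0.45, 0.71, -0.54, 1389.11], [0.89, 0.35, -0.28, 374.37], [-0.0, -0.61, -0.79, 1236.83], [0.0, 0.0, 0.0, 1.0]]
410.5511211741567 [[-0.01, -0.99, 0.1, 526.03], [-1.0, 0.01, -0.01, 7.69], [0.01, -0.1, -0.99, 1276.91], [0.0, 0.0, 0.0, 1.0]]
{'clock': 0.1, 'qpos': array([-1.24739055e+00,  3.53601098e-01,  1.63402987e+00,  3.02786594e-05,
        1.15523532e+00, -2.41114295e-03]), 'qvel': array([-6.25130967e-05, -1.91150492e-03, -5.00783391e-04, -1.69943270e-03,
        1.08867359e-03,  2.06872738e-04]), 'joint_efforts': array([ 7.80489481e-04, -6.06354332e+01, -3.42819715e+01, -5.34205265e-05,
        3.93798007e-03, -2.62053572e-05]), 'eef_pos': array([ 199.91205718, -591.69191705,  210.43570464]), 'tcp_rot': array([-3.14031908e+00, -3.07568937e-05,  3.25804656e-01]), 'contact_force': array([-0.17219916,  0.42575993, -0.70270431]), 'wrist_torque': array([-0.06227331,  0.00067472,  0.00928077]), 'grasp_force': 0.0, 'opening': 1.000497147249049}
```

View pics/s.png

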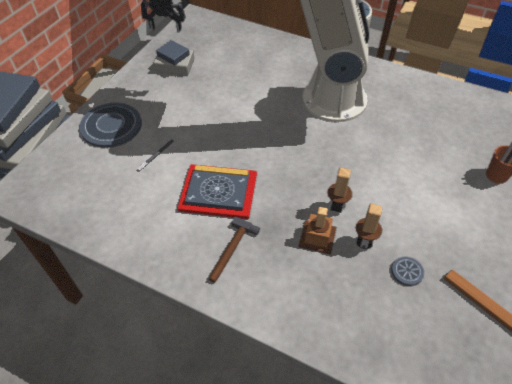

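View pics/t.png

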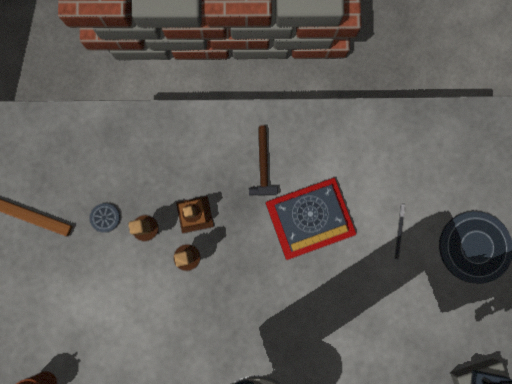

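The scene view shows the slate on its red pad around (218,190). The stand with a roller is at (319,230), with two bigger rollers standing free at (341,190) and (369,227). In the top view the stand is at (195,213), the slate at (311,218) and the brass edging at (319,238).

```bash
python3 - <<'E'
import cv2,numpy as np
a=cv2.imread('pics/s.png');b=cv2.imread('pics/t.png')
A=cv2.resize(a[160:260,290:390],(400,400),interpolation=3);B=cv2.resize(b[180:280,120:220],(400,400),interpolation=3)
C=cv2.resize(a[155:225,170:270],(400,280),interpolation=3)[:200];D=cv2.resize(b[175:265,260:360],(400,360),interpolation=3)[160:]
cv2.imwrite('pics/c.png',np.vstack([np.hstack([A,B]),np.hstack([C,D])]))
E
```

```text
(no output)
```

View pics/c.png

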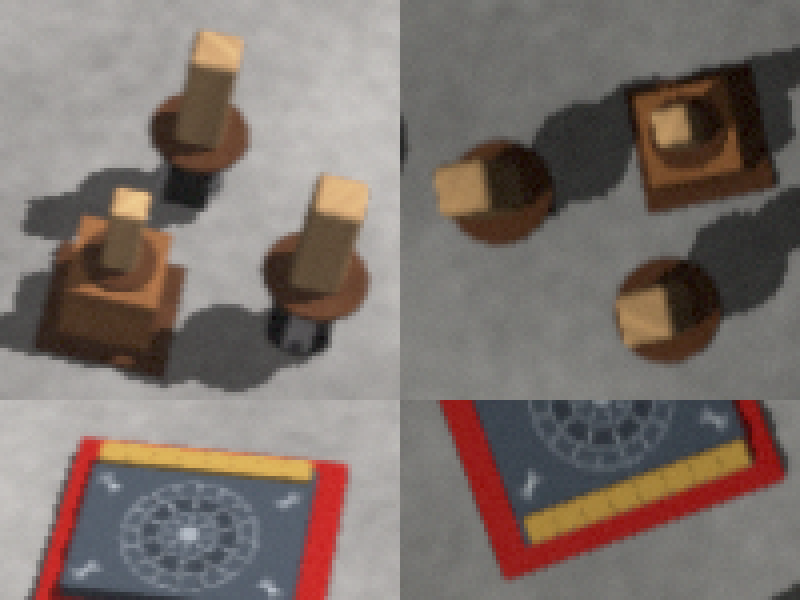

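The crops show that the stand's roller is the smallest. Its handle top is at top (187.8,211.8) and scene (322.5,210.8). The brass shows clearly in both views.

```bash
python3 - <<'E'
from h import *
fs={n:grab(n) for n in('scene','top')}
box={'scene':((300,160,380,240),(170,150,270,225)),'top':((120,180,230,280),(255,170,365,265))}
H={};Bq={}
for n,f in fs.items():
    im=cv2.cvtColor(f['pixels'],cv2.COLOR_RGB2HSV)
    for k,lo,hi in((0,(10,60,175),(25,200,255)),(1,(18,120,120),(32,255,255))):
        x0,y0,x1,y1=box[n][k]; m=cv2.inRange(im[y0:y1,x0:x1],lo,hi)
        cs=[c for c in cv2.findContours(m,0,2)[0] if cv2.contourArea(c)>20]
        for c in cs:
            rc=cv2.minAreaRect(c); M=cv2.moments(c)
            print(n,k,cv2.contourArea(c),np.round([M['m10']/M['m00']+x0,M['m01']/M['m00']+y0],1),np.round(cv2.boxPoints(rc)+[x0,y0],1).tolist())
            if k: 
                P=plane(f,cv2.boxPoints(rc)+[x0,y0],40.5); print('  brass world',np.round(P,1).tolist(),P.mean(0))
print(tri(fs['top'],(187.8,211.8),fs['scene'],(322.5,210.8)))
# stand rim corners (scene crop / top crop)
E
```

```text
scene 0 45.0 [322.4 210.5] [[317.6, 212.6], [319.2, 206.3], [327.4, 208.4], [325.8, 214.7]]
scene 0 78.5 [374.5 208.7] [[368.7, 212.8], [370.1, 203.3], [380.3, 204.8], [379.0, 214.3]]
scene 0 76.0 [344.4 172.2] [[337.8, 175.0], [339.4, 166.9], [350.6, 169.1], [349.0, 177.2]]
scene 1 193.0 [221.6 170.1] [[194.9, 169.8], [195.4, 165.0], [247.4, 170.2], [246.9, 175.0]]
  brass world [[569.0, -274.9, 40.5], [550.4, -284.3, 40.5], [493.7, -118.4, 40.5], [512.5, -110.4, 40.5]] [ 531.39439524 -196.98298172   40.5       ]
top 0 20.5 [186.  211.6] [[183.0, 209.0], [188.0, 208.0], [189.3, 214.3], [184.3, 215.3]]
top 1 303.5 [318.3 237.3] [[290.3, 243.9], [344.8, 224.3], [346.9, 230.3], [292.4, 250.0]]
  brass world [[514.9, -109.6, 40.5], [571.4, -275.1, 40.5], [553.2, -280.9, 40.5], [496.9, -115.6, 40.5]] [ 534.09988221 -195.30284237   40.5       ]
(array([608.00236691, 182.33011617, 139.76527029]), np.float64(1.0674350887099753))
```

```bash
cat >> h.py <<'E'
from scipy.spatial.transform import Rotation as Ro
def st():
    s=r.sense(); R=Ro.from_euler('xyz',s['tcp_rot']).as_matrix(); return s,R
def to(xyz,yaw):
    s,R=st(); d=R.T@(np.array(xyz)-s['eef_pos'])/40
    w=(Ro.from_matrix(R).inv()*Ro.from_euler('xyz',[np.pi,0,yaw])).as_rotvec(degrees=True)/6
    print('t',round(s['clock'],2),'pos',np.round(s['eef_pos'],1),'rpy',np.round(s['tcp_rot'],3),'F',np.round(s['contact_force'],1),'op',round(s['opening'],3),'gf',round(s['grasp_force'],1),'j6',round(s['qpos'][5],2))
    print('dp total',np.round(d,2),'turn total',np.round(w,2),'rows>=',np.ceil(max(np.linalg.norm(d)/1.04,np.linalg.norm(w)/1.19)))
E
python3 - <<'E'
from h import *
f=grab('wrist'); s,R=st()
T=np.array(f['pose']);print(f['fx'],R.T@(T[:3,3]-s['eef_pos']),(R.T@T[:3,:3]).round(2).tolist())
to([608,182,260],0.2)
E
```

```text
289.0236534961571 [  74.67421935    1.14869128 -161.15864251] [[0.0, -0.96, -0.29], [1.0, 0.0, -0.0], [0.0, -0.29, 0.96]]
t 0.25 pos [ 200.  -591.9  210.8] rpy [-3.141 -0.     0.326] F [ 0.4 -0.   0. ] op 1.0 gf 0.0 j6 -0.0
dp total [ 15.86 -15.07  -1.22] turn total [-0.01  0.    1.2 ] rows>= 22.0
```

Emit:
play_rows(rows=[{"dp": [0.63,-0.6,-0.2],"turn": [0,0,0.05],"fingers": 0},{"dp": [0.63,-0.6,-0.2],"turn": [0,0,0.05],"fingers": 0},{"dp": [0.63,-0.6,-0.2],"turn": [0,0,0.05],"fingers": 0},{"dp": [0.63,-0.6,-0.2],"turn": [0,0,0.05],"fingers": 0},{"dp": [0.63,-0.6,-0.2],"turn": [0,0,0.05],"fingers": 0}])

```text
clock: 0.67
eef_pos: [282.9, -437.4, 251.3]
tcp_rot: [-3.141, -0.0, 0.299]
contact_force: [0.5, -0.5, 0.5]
opening: 1.001
grasp_force: 0.0
```

Emit:
play_rows(rows=[{"dp": [0.63,-0.6,0],"turn": [0,0,0.05],"fingers": 0},{"dp": [0.63,-0.6,0],"turn": [0,0,0.05],"fingers": 0},{"dp": [0.63,-0.6,0],"turn": [0,0,0.05],"fingers": 0},{"dp": [0.63,-0.6,0],"turn": [0,0,0.05],"fingers": 0},{"dp": [0.63,-0.6,0],"turn": [0,0,0.05],"fingers": 0}])

```text
clock: 1.08
eef_pos: [369.6, -286.5, 251.2]
tcp_rot: [3.141, -0.0, 0.273]
contact_force: [1.0, -0.5, 0.3]
opening: 0.999
grasp_force: 0.0
```

Emit:
play_rows(rows=[{"dp": [0.63,-0.6,0],"turn": [0,0,0.05],"fingers": 0},{"dp": [0.63,-0.6,0],"turn": [0,0,0.05],"fingers": 0},{"dp": [0.63,-0.6,0],"turn": [0,0,0.05],"fingers": 0},{"dp": [0.63,-0.6,0],"turn": [0,0,0.05],"fingers": 0},{"dp": [0.63,-0.6,0],"turn": [0,0,0.05],"fingers": 0}])

```text
clock: 1.5
eef_pos: [460.2, -137.7, 251.3]
tcp_rot: [3.141, -0.0, 0.247]
contact_force: [-0.0, 0.4, -0.6]
opening: 1.0
grasp_force: 0.0
```

Emit:
play_rows(rows=[{"dp": [0.63,-0.6,0],"turn": [0,0,0.05],"fingers": 0},{"dp": [0.63,-0.6,0],"turn": [0,0,0.05],"fingers": 0},{"dp": [0.63,-0.6,0],"turn": [0,0,0.05],"fingers": 0},{"dp": [0.63,-0.6,0],"turn": [0,0,0.05],"fingers": 0},{"dp": [0.63,-0.6,0],"turn": [0,0,0.05],"fingers": 0}])

```text
clock: 1.92
eef_pos: [554.6, 8.5, 251.1]
tcp_rot: [3.142, -0.0, 0.221]
contact_force: [0.8, -1.0, 0.0]
opening: 1.0
grasp_force: 0.0
```

```bash
python3 - <<'E'
from h import *
to([608,182,260],0.2)
E
```

```text
t 1.92 pos [554.6   8.5 251.1] rpy [ 3.142 -0.     0.221] F [ 0.8 -1.   0. ] op 1.0 gf 0.0 j6 1.36
dp total [ 2.25 -3.94 -0.22] turn total [ 0.  -0.   0.2] rows>= 5.0
```

Emit:
play_rows(rows=[{"dp": [0.45,-0.79,-0.04],"turn": [0,0,0.04],"fingers": 0},{"dp": [0.45,-0.79,-0.04],"turn": [0,0,0.04],"fingers": 0},{"dp": [0.45,-0.79,-0.04],"turn": [0,0,0.04],"fingers": 0},{"dp": [0.45,-0.79,-0.05],"turn": [0,0,0.04],"fingers": 0},{"dp": [0.45,-0.78,-0.05],"turn": [0,0,0.04],"fingers": 0}])

```text
clock: 2.33
eef_pos: [608.8, 181.7, 259.8]
tcp_rot: [3.142, 0.0, 0.2]
contact_force: [0.3, 0.5, 0.4]
opening: 1.005
grasp_force: 0.0
```

Emit:
play_rows(rows=[{"dp": [0,0,0],"turn": [0,0,0],"fingers": 0}])

```text
clock: 2.42
eef_pos: [610.2, 185.5, 260.0]
tcp_rot: [-3.139, -0.002, 0.203]
contact_force: [0.2, -1.0, 1.1]
opening: 1.002
grasp_force: 0.0
```

```bash
python3 - <<'E'
from h import *
to([608,182,260],0.2)
f=grab('wrist','w1.png')
for p in ([608,182,143],[608,182,68]):
    T=np.array(f['pose']);c=T[:3,:3].T@(np.array(p)-T[:3,3]);print(f['fx']*c[:2]/c[2]+[f['cx'],f['cy']])
E
```

```text
t 2.42 pos [610.2 185.5 260. ] rpy [-3.139e+00 -2.000e-03  2.030e-01] F [ 0.2 -1.   1.1] op 1.002 gf 0.0 j6 1.66
dp total [-0.07  0.08 -0.  ] turn total [-0.02 -0.02  0.03] rows>= 1.0
[255.70009076 182.62699158]
[255.39803451 166.54814067]
```

View pics/w1.png

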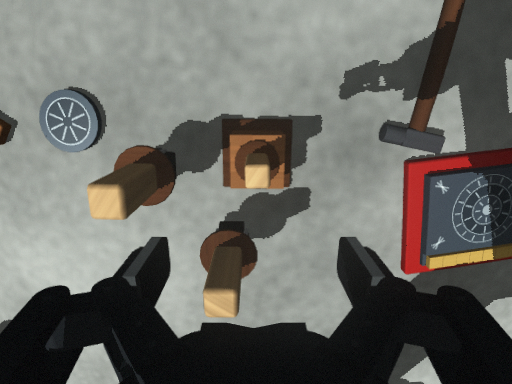

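The wrist view shows the stand rim at columns 223–292, rows 134–187, square in the picture. The handle top is at about (257,178). The big rollers at (120,200) and (222,300) are clear of the fingers' path.

```bash
python3 - <<'E'
from h import *
f=grab('wrist');to([608,182,260],0.2)
hsv=cv2.cvtColor(f['pixels'],cv2.COLOR_RGB2HSV)
x0,y0=215,110
g=hsv[y0:200,x0:300]
def rep(m,z,name):
    c=max(cv2.findContours(m,0,2)[0],key=cv2.contourArea);b=cv2.boxPoints(cv2.minAreaRect(c))+[x0,y0]
    P=plane(f,b,z);print(name,b.round(1).tolist(),P.mean(0).round(1),'sides',np.linalg.norm(P[1]-P[0]).round(1),np.linalg.norm(P[2]-P[1]).round(1),'yaw',[round(float(np.arctan2(*(P[i+1]-P[i])[[1,0]])%(np.pi/2)),3) for i in(0,1)])
print(hsv[178,257],hsv[160,228],hsv[122,228],hsv[155,255],hsv[185,240])
rep(cv2.inRange(g,(8,40,190),(25,160,255)),143,'handle')
rep(cv2.inRange(g,(5,100,100),(15,255,200)),68,'rim')
rep(cv2.inRange(g,(0,80,20),(25,255,255)),20,'block')
E
```

```text
t 2.52 pos [608.5 180.9 259.4] rpy [3.141e+00 1.000e-03 2.030e-01] F [-0.2 -0.  -0.4] op 1.0 gf 0.0 j6 1.66
dp total [-0.01 -0.03 -0.02] turn total [0.   0.01 0.02] rows>= 1.0
[ 19 104 226] [ 13 148 164] [15 74 48] [ 17 106  70] [ 13 145 153]
handle [[243.0, 165.0], [264.0, 165.0], [264.0, 186.0], [243.0, 186.0]] [613.6 182.7 143. ] sides 20.6 21.5 yaw [0.205, 0.215]
rim [[227.0, 133.0], [279.0, 133.0], [279.0, 186.0], [227.0, 186.0]] [614.2 183.5  68. ] sides 62.9 66.8 yaw [0.204, 0.229]
block [[220.0, 118.0], [288.0, 118.0], [288.0, 186.0], [220.0, 186.0]] [615.1 182.3  20. ] sides 92.3 96.2 yaw [0.204, 0.237]
```

Emit:
play_rows(rows=[{"dp": [0.05,0,0.5],"turn": [0,0,0],"fingers": 0},{"dp": [0,0,0.5],"turn": [0,0,0],"fingers": 0},{"dp": [0,0,0],"turn": [0,0,0],"fingers": 0},{"dp": [0,0,0],"turn": [0,0,0],"fingers": 0},{"dp": [0,0,0],"turn": [0,0,0],"fingers": 0}])

```text
clock: 2.93
eef_pos: [610.9, 179.4, 220.9]
tcp_rot: [3.141, -0.001, 0.199]
contact_force: [0.2, 0.8, 0.1]
opening: 1.002
grasp_force: 0.0
```

```bash
python3 - <<'E'
from h import *
f=grab('wrist','w2.png');to([611,182,85],0.204)
hsv=cv2.cvtColor(f['pixels'],cv2.COLOR_RGB2HSV)
x0,y0=205,80
g=hsv[y0:220,x0:310]
def rep(m,z,name):
    c=max(cv2.findContours(m,0,2)[0],key=cv2.contourArea);x,y,w,h=cv2.boundingRect(c);b=np.array([[x,y],[x+w,y],[x+w,y+h],[x,y+h]])+[x0-.5,y0-.5]
    P=plane(f,b,z);print(name,b.round(1).tolist(),P.mean(0).round(1),'sides',np.linalg.norm(P[1]-P[0]).round(1),np.linalg.norm(P[2]-P[1]).round(1))
rep(cv2.inRange(g,(8,40,190),(25,160,255)),143,'handle')
rep(cv2.inRange(g,(5,100,100),(15,255,200)),68,'rim')
rep(cv2.inRange(g,(0,80,20),(25,255,255)),20,'block')
E
```

```text
t 2.98 pos [611.2 179.7 221.3] rpy [-3.142e+00 -2.000e-03  1.990e-01] F [-0.5 -0.1  0.1] op 0.995 gf 0.0 j6 1.66
dp total [ 0.   -0.06  3.41] turn total [-0.   -0.01 -0.04] rows>= 4.0
handle [[236.5, 174.5], [262.5, 174.5], [262.5, 199.5], [236.5, 199.5]] [614.2 182.5 143. ] sides 22.2 22.5
rim [[214.5, 137.5], [278.5, 137.5], [278.5, 196.5], [214.5, 196.5]] [613.5 186.8  68. ] sides 69.2 67.2
block [[213.5, 119.5], [289.5, 119.5], [289.5, 200.5], [213.5, 200.5]] [612.  181.2  20. ] sides 93.3 105.1
```

View pics/w2.png

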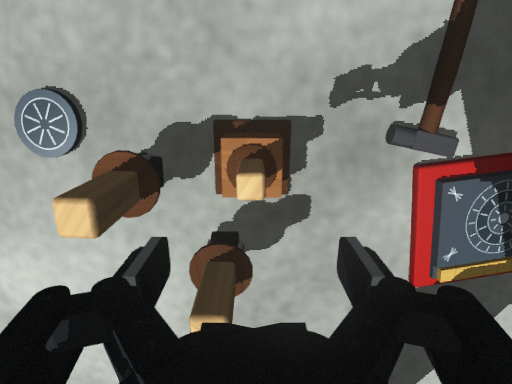

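The wrist view from closer shows the handle top at about (250,187) and the rim at rows 137–196. That puts the handle near (613,182), so I'm going down.

Emit:
play_rows(rows=[{"dp": [0.05,-0.06,0.8],"turn": [0,0,0],"fingers": 0},{"dp": [0,0,0.8],"turn": [0,0,0],"fingers": 0},{"dp": [0,0,0.8],"turn": [0,0,0],"fingers": 0},{"dp": [0,0,0.6],"turn": [0,0,0],"fingers": 0},{"dp": [0,0,0.33],"turn": [0,0,0],"fingers": 0}])

```text
clock: 3.4
eef_pos: [611.2, 182.5, 84.9]
tcp_rot: [3.141, 0.002, 0.2]
contact_force: [-0.3, -0.1, 0.9]
opening: 0.998
grasp_force: 0.0
```

Emit:
play_rows(rows=[{"dp": [0,0,0],"turn": [0,0,0],"fingers": 0.3},{"dp": [0,0,0],"turn": [0,0,0],"fingers": 0.6},{"dp": [0,0,0],"turn": [0,0,0],"fingers": 1},{"dp": [0,0,0],"turn": [0,0,0],"fingers": 1},{"dp": [0,0,0],"turn": [0,0,0],"fingers": 1}], force=100)

```text
clock: 3.82
eef_pos: [613.2, 183.2, 88.5]
tcp_rot: [-3.142, -0.003, 0.2]
contact_force: [-0.4, -2.3, 3.8]
opening: 0.3
grasp_force: 23.6
```

Emit:
play_rows(rows=[{"dp": [0,0,0],"turn": [0,0,0],"fingers": 1},{"dp": [0,0,0],"turn": [0,0,0],"fingers": 1},{"dp": [0,0,0],"turn": [0,0,0],"fingers": 1},{"dp": [0,0,0],"turn": [0,0,0],"fingers": 1}], force=100)

```text
clock: 4.15
eef_pos: [613.4, 183.2, 88.7]
tcp_rot: [-3.141, -0.003, 0.2]
contact_force: [-0.9, -1.7, 5.6]
opening: 0.29
grasp_force: 97.6
```

Gripped: the opening matches a 26 mm handle. The return pose is TCP (613.4, 183.2, 88.7), yaw 0.20. Next I lift, then look at the axle direction.

Emit:
play_rows(rows=[{"dp": [0,0,-0.4],"turn": [0,0,0],"fingers": 1},{"dp": [0,0,-0.8],"turn": [0,0,0],"fingers": 1},{"dp": [0,0,-0.9],"turn": [0,0,0],"fingers": 1},{"dp": [0,0,-0.9],"turn": [0,0,0],"fingers": 1},{"dp": [0,0,-0.5],"turn": [0,0,0],"fingers": 1}])

```text
clock: 4.57
eef_pos: [613.5, 183.4, 231.7]
tcp_rot: [-3.141, -0.005, 0.2]
contact_force: [1.4, -0.6, -2.4]
opening: 0.292
grasp_force: 98.8
```

Emit:
play_rows(rows=[{"dp": [0,0,0],"turn": [0,0,0],"fingers": 1},{"dp": [0,0,0],"turn": [0,0,0],"fingers": 1},{"dp": [0,0,0],"turn": [0,0,0],"fingers": 1}])

```text
clock: 4.82
eef_pos: [611.1, 182.7, 225.3]
tcp_rot: [3.141, 0.002, 0.2]
contact_force: [-0.0, 1.2, -3.1]
opening: 0.293
grasp_force: 98.9
```

```bash
python3 - <<'E'
from h import *
to([533,-196,200],0.33)
f=grab('scene');g=grab('wrist')
T=np.array(f['pose']);s,R=st();p=s['eef_pos']+[0,0,-70];c=T[:3,:3].T@(p-T[:3,3]);u=(f['fx']*c[:2]/c[2]+[f['cx'],f['cy']]).astype(int);print(u)
A=cv2.resize(f['pixels'][u[1]-50:u[1]+50,u[0]-50:u[0]+50],(400,400),interpolation=3)
B=cv2.resize(g['pixels'],(400,300))
o=np.zeros((400,800,3),np.uint8);o[:,:400]=A;o[:300,400:]=B
cv2.imwrite('pics/l1.png',o[:,:,::-1])
E
```

```text
t 4.82 pos [611.1 182.7 225.3] rpy [3.141e+00 2.000e-03 2.000e-01] F [-0.   1.2 -3.1] op 0.293 gf 98.9 j6 1.66
dp total [-3.79  8.89  0.64] turn total [ 0.    0.02 -1.24] rows>= 10.0
[322 208]
```

View pics/l1.png

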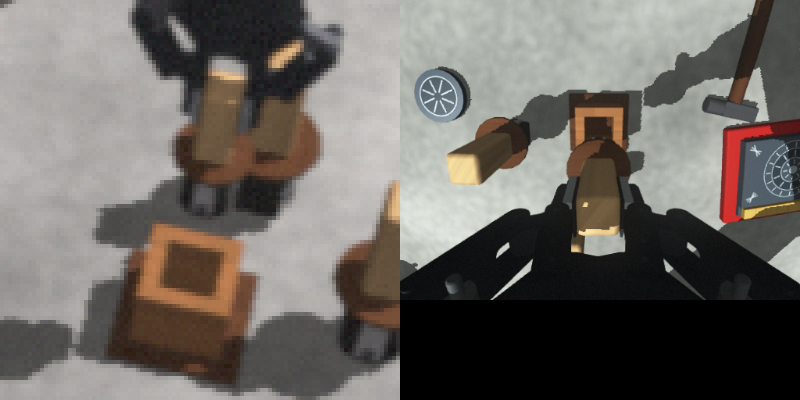

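The roller is lifted and the well is visible below it at (597,123) in the composite. I need a closer zoom of the fork to tell the axle direction.

```bash
python3 - <<'E'
from h import *
f=grab('scene');g=grab('wrist','w3.png')
A=cv2.resize(f['pixels'][185:225,300:340],(480,480),interpolation=cv2.INTER_CUBIC)
B=cv2.resize(f['pixels'][225:265,352:377],(300,480),interpolation=cv2.INTER_CUBIC)
cv2.imwrite('pics/l2.png',cv2.convertScaleAbs(np.hstack([A,B])[:,:,::-1],alpha=1.5))
hsv=cv2.cvtColor(g['pixels'],cv2.COLOR_RGB2HSV);s,R=st();print(s['eef_pos'],s['clock'])
for y in (125,145,150,155,160,165): print(y,hsv[y,205:305,2].tolist())
E
```

```text
[611.21609744 182.72956899 224.83967563] 5.0167
125 [79, 77, 78, 77, 80, 79, 78, 80, 78, 78, 74, 48, 47, 49, 49, 52, 52, 48, 51, 51, 49, 50, 48, 50, 52, 49, 51, 50, 51, 55, 48, 66, 102, 102, 100, 94, 78, 68, 46, 50, 53, 51, 50, 50, 48, 47, 52, 51, 50, 48, 51, 51, 49, 47, 50, 50, 48, 52, 49, 52, 49, 49, 51, 51, 51, 46, 49, 50, 48, 49, 51, 51, 51, 49, 50, 50, 50, 51, 49, 51, 47, 47, 51, 50, 47, 49, 47, 49, 65, 77, 76, 78, 77, 78, 77, 76, 75, 73, 77, 74]
145 [75, 76, 72, 75, 73, 73, 73, 75, 72, 72, 71, 70, 45, 51, 47, 47, 49, 45, 84, 158, 180, 180, 180, 180, 181, 181, 180, 180, 179, 177, 177, 178, 178, 176, 177, 177, 175, 177, 175, 173, 175, 176, 175, 177, 185, 187, 188, 187, 187, 187, 188, 188, 188, 187, 188, 186, 187, 183, 186, 185, 186, 187, 185, 186, 187, 186, 188, 185, 186, 184, 186, 185, 184, 183, 186, 184, 183, 185, 183, 185, 146, 47, 47, 46, 48, 47, 45, 65, 74, 76, 78, 78, 77, 77, 77, 75, 77, 75, 80, 77]
150 [75, 74, 76, 71, 75, 71, 72, 72, 73, 70, 71, 65, 47, 47, 46, 49, 48, 56, 103, 160, 193, 191, 191, 190, 191, 189, 191, 189, 190, 189, 170, 83, 61, 65, 65, 67, 66, 69, 67, 68,
[... 893 characters left out ...]
2, 50, 48, 50, 49, 49, 51, 51, 48, 47, 47, 49, 51, 50, 49, 51, 48, 52, 66, 96, 103, 105, 102, 103, 93, 90, 106, 117, 157, 189, 190, 191, 188, 187, 190, 187, 187, 187, 188, 161, 76, 50, 47, 44, 50, 51, 51, 67, 76, 73, 74, 70, 74, 73, 74, 74, 72, 75, 77, 77]
165 [76, 75, 78, 79, 77, 77, 114, 182, 181, 182, 182, 175, 134, 97, 103, 103, 105, 108, 107, 151, 204, 203, 204, 204, 204, 201, 201, 205, 204, 202, 185, 106, 50, 51, 50, 49, 52, 49, 48, 49, 47, 49, 46, 50, 46, 50, 50, 47, 47, 49, 51, 46, 51, 51, 46, 48, 49, 49, 46, 49, 48, 48, 49, 47, 47, 72, 106, 114, 159, 204, 202, 202, 199, 201, 200, 202, 200, 201, 201, 174, 70, 47, 48, 48, 48, 50, 58, 73, 74, 74, 73, 72, 72, 69, 72, 72, 74, 73, 73, 73]
```

View pics/l2.png

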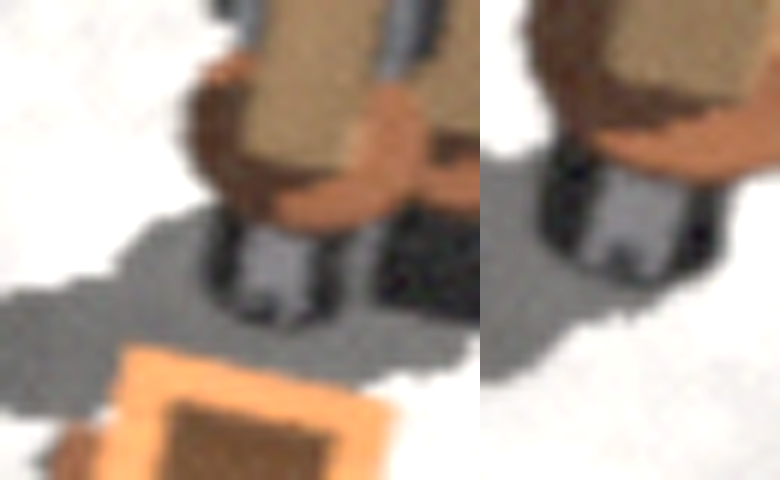

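The held roller shows a grey fork plate with black wheel on either side, the view along the axle. So the axle lies along tool x, and tool yaw 0.329 at the slate is right. Next I move to a spot just short of the edging and take a close look.

```bash
python3 - <<'E'
from h import *
to([476,-215,225],0.329)
g=grab('wrist')
P=plane(g,[[254.6,148.5]],68)[0]; x=np.array([np.cos(.204),np.sin(.204),0]);print('well centre',P-21*x)
E
```

```text
t 5.02 pos [611.2 182.7 224.8] rpy [3.141e+00 3.000e-03 2.000e-01] F [-0.7  0.5 -2.8] op 0.289 gf 98.9 j6 1.66
dp total [-5.29  9.07  0.01] turn total [ 0.    0.03 -1.23] rows>= 11.0
well centre [615.13207902 181.08742551  68.        ]
```

Emit:
play_rows(rows=[{"dp": [-0.2,0.4,0],"turn": [0,0,-0.1],"fingers": 1},{"dp": [-0.47,0.79,0],"turn": [0,0,-0.1],"fingers": 1},{"dp": [-0.47,0.79,0],"turn": [0,0,-0.1],"fingers": 1},{"dp": [-0.47,0.79,0],"turn": [0,0,-0.1],"fingers": 1},{"dp": [-0.47,0.79,0],"turn": [0,0,-0.1],"fingers": 1}])

```text
clock: 5.48
eef_pos: [561.5, 24.4, 225.9]
tcp_rot: [-3.141, 0.001, 0.254]
contact_force: [0.8, -0.7, -2.9]
opening: 0.285
grasp_force: 98.7
```

Emit:
play_rows(rows=[{"dp": [-0.47,0.79,0],"turn": [0,0,-0.1],"fingers": 1},{"dp": [-0.47,0.79,0],"turn": [0,0,-0.1],"fingers": 1},{"dp": [-0.47,0.79,0],"turn": [0,0,-0.1],"fingers": 1},{"dp": [-0.47,0.79,0],"turn": [0,0,-0.1],"fingers": 1},{"dp": [-0.47,0.79,0],"turn": [0,0,-0.1],"fingers": 1}])

```text
clock: 5.9
eef_pos: [513.7, -153.3, 226.3]
tcp_rot: [-3.141, 0.0, 0.305]
contact_force: [0.5, -0.4, -2.6]
opening: 0.291
grasp_force: 98.7
```

Emit:
play_rows(rows=[{"dp": [-0.47,0.79,0],"turn": [0,0,-0.1],"fingers": 1},{"dp": [-0.39,0.77,0],"turn": [0,0,-0.1],"fingers": 1},{"dp": [0,0,0],"turn": [0,0,0],"fingers": 1},{"dp": [0,0,0],"turn": [0,0,0],"fingers": 1},{"dp": [0,0,0],"turn": [0,0,0],"fingers": 1}])

```text
clock: 6.32
eef_pos: [500.7, -221.5, 226.2]
tcp_rot: [-3.14, 0.0, 0.325]
contact_force: [0.5, 1.2, -3.3]
opening: 0.29
grasp_force: 99.4
```

Emit:
play_rows(rows=[{"dp": [0,0,0],"turn": [0,0,0],"fingers": 1},{"dp": [0,0,0],"turn": [0,0,0],"fingers": 1},{"dp": [0,0,0],"turn": [0,0,0],"fingers": 1}])

```text
clock: 6.57
eef_pos: [501.2, -220.7, 226.6]
tcp_rot: [-3.141, 0.0, 0.327]
contact_force: [0.2, 0.2, -2.6]
opening: 0.291
grasp_force: 99.4
```

```bash
python3 - <<'E'
from h import *
f=grab('wrist','w4.png');to([533,-196,150],0.329)
hsv=cv2.cvtColor(f['pixels'],cv2.COLOR_RGB2HSV)
m=cv2.inRange(hsv,(18,120,120),(32,255,255))
for c in cv2.findContours(m,0,2)[0]:
    if cv2.contourArea(c)>60:
        b=cv2.boxPoints(cv2.minAreaRect(c));P=plane(f,b,40.5);e=P[1]-P[0]
        print(b.round(1).tolist(),P.round(1).tolist(),P.mean(0).round(1))
E
```

```text
t 6.62 pos [ 501.2 -220.8  226.7] rpy [-3.141 -0.     0.327] F [-0.4  0.7 -3.2] op 0.29 gf 99.4 j6 0.83
dp total [ 0.95 -0.33  1.92] turn total [-0.   -0.   -0.02] rows>= 3.0
[[172.0, 122.0], [316.0, 122.0], [316.0, 139.0], [172.0, 139.0]] [[519.8, -113.6, 40.5], [574.6, -275.1, 40.5], [556.0, -282.6, 40.5], [500.3, -118.7, 40.5]] [ 537.7 -197.5   40.5]
```

View pics/w4.png

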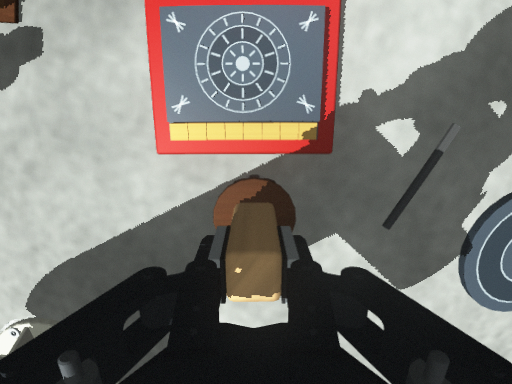

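The wrist view shows the brass at columns 170–316, rows 122–140, with all eight joints visible. The roller-to-brass offsets agree across the cameras, so the TCP middle target is (537.5, -196.5), yaw 0.329. I'm going above length 1.

```bash
cat >> h.py <<'E'
def edge(oy,z):
    return [537.5-.323*oy,-196.5+.946*oy,z]
def where():
    s,R=st(); d=s['eef_pos']-np.array([537.5,-196.5,0]); print('own x %.1f y %.1f z %.2f'%(d[0]*.946+d[1]*.323,-.323*d[0]+.946*d[1],d[2]),'F',s['contact_force'].round(1),'tq',s['wrist_torque'].round(2),'rpy',s['tcp_rot'].round(4),'t',round(s['clock'],2))
E
python3 - <<'E'
from h import *
to(edge(-77,125),0.329);where()
E
```

```text
t 6.62 pos [ 501.2 -220.8  226.7] rpy [-3.141 -0.     0.327] F [-0.4  0.7 -3.2] op 0.29 gf 99.4 j6 0.83
dp total [1.06 1.64 2.54] turn total [-0.   -0.   -0.02] rows>= 4.0
own x -42.2 y -11.3 z 226.67 F [-0.4  0.7 -3.2] tq [-0.01  0.03  0.03] rpy [-3.1415 -0.      0.3272] t 6.62
```

Emit:
play_rows(rows=[{"dp": [0.27,0.41,0.4],"turn": [0,0,-0.02],"fingers": 1},{"dp": [0.27,0.41,0.6],"turn": [0,0,0],"fingers": 1},{"dp": [0.26,0.41,0.6],"turn": [0,0,0],"fingers": 1},{"dp": [0.26,0.41,0.6],"turn": [0,0,0],"fingers": 1},{"dp": [0,0,0.3],"turn": [0,0,0],"fingers": 1}])

```text
clock: 7.03
eef_pos: [564.0, -271.1, 124.0]
tcp_rot: [3.141, 0.0, 0.328]
contact_force: [0.0, 1.0, -3.2]
opening: 0.293
grasp_force: 99.5
```

Emit:
play_rows(rows=[{"dp": [0,0,0],"turn": [0,0,0],"fingers": 1},{"dp": [0,0,0],"turn": [0,0,0],"fingers": 1},{"dp": [0,0,0],"turn": [0,0,0],"fingers": 1},{"dp": [0,0,0],"turn": [0,0,0],"fingers": 1},{"dp": [0,0,0],"turn": [0,0,0],"fingers": 1}])

```text
clock: 7.45
eef_pos: [562.7, -270.2, 128.3]
tcp_rot: [3.14, -0.002, 0.328]
contact_force: [-0.1, 0.8, -2.9]
opening: 0.289
grasp_force: 99.4
```

```bash
python3 - <<'E'
from h import *
to(edge(-77,118),0.329);where()
E
```

```text
t 7.45 pos [ 562.7 -270.2  128.3] rpy [ 3.14e+00 -2.00e-03  3.28e-01] F [-0.1  0.8 -2.9] op 0.289 gf 99.4 j6 0.79
dp total [-0.   -0.02  0.26] turn total [ 0.01 -0.01 -0.01] rows>= 1.0
own x 0.0 y -77.8 z 128.28 F [-0.1  0.8 -2.9] tq [ 0.   -0.01  0.01] rpy [ 3.1401e+00 -1.6000e-03  3.2820e-01] t 7.45
```

Emit:
play_rows(rows=[{"dp": [0,0,0.05],"turn": [0,0,0],"fingers": 1},{"dp": [0,0,0.05],"turn": [0,0,0],"fingers": 1},{"dp": [0,0,0.05],"turn": [0,0,0],"fingers": 1},{"dp": [0,0,0.05],"turn": [0,0,0],"fingers": 1},{"dp": [0,0,0],"turn": [0,0,0],"fingers": 1}])

```text
clock: 7.87
eef_pos: [561.8, -270.1, 118.1]
tcp_rot: [-3.141, 0.001, 0.328]
contact_force: [-0.0, -0.4, -3.0]
opening: 0.294
grasp_force: 99.4
```

Emit:
play_rows(rows=[{"dp": [0,0,0.025],"turn": [0,0,0],"fingers": 1},{"dp": [0,0,0.025],"turn": [0,0,0],"fingers": 1},{"dp": [0,0,0],"turn": [0,0,0],"fingers": 1}])

```text
clock: 8.12
eef_pos: [562.2, -270.3, 116.6]
tcp_rot: [3.141, 0.0, 0.328]
contact_force: [0.3, -0.3, -1.3]
opening: 0.293
grasp_force: 99.6
```

Emit:
play_rows(rows=[{"dp": [0,0,0.025],"turn": [0,0,0],"fingers": 1},{"dp": [0,0,0.025],"turn": [0,0,0],"fingers": 1},{"dp": [0,0,0],"turn": [0,0,0],"fingers": 1}])

```text
clock: 8.37
eef_pos: [562.4, -270.4, 114.9]
tcp_rot: [3.141, -0.0, 0.328]
contact_force: [-0.7, 0.3, 2.7]
opening: 0.288
grasp_force: 99.9
```

Emit:
play_rows(rows=[{"dp": [0,0,0.025],"turn": [0,0,0],"fingers": 1},{"dp": [0,0,0.025],"turn": [0,0,0],"fingers": 1},{"dp": [0,0,0],"turn": [0,0,0],"fingers": 1},{"dp": [0,0,0],"turn": [0,0,0],"fingers": 1}])

```text
clock: 8.7
eef_pos: [562.5, -270.5, 113.1]
tcp_rot: [3.141, -0.0, 0.328]
contact_force: [-1.7, -1.6, 5.1]
opening: 0.291
grasp_force: 100.2
```

Emit:
play_rows(rows=[{"dp": [0,0,0.025],"turn": [0,0,0],"fingers": 1},{"dp": [0,0,0.025],"turn": [0,0,0],"fingers": 1},{"dp": [0,0,0],"turn": [0,0,0],"fingers": 1},{"dp": [0,0,0],"turn": [0,0,0],"fingers": 1}])

```text
clock: 9.03
eef_pos: [562.6, -270.6, 111.3]
tcp_rot: [3.141, -0.001, 0.328]
contact_force: [-1.5, -0.7, 6.4]
opening: 0.288
grasp_force: 100.5
```

```bash
python3 - <<'E'
from h import *
where()
E
```

```text
own x -0.2 y -78.2 z 111.29 F [-1.5 -0.7  6.4] tq [-0.27  0.4   0.04] rpy [ 3.1406e+00 -6.0000e-04  3.2790e-01] t 9.03
```

Emit:
play_rows(rows=[{"dp": [0,0,0.025],"turn": [0,0,0],"fingers": 1},{"dp": [0,0,0.025],"turn": [0,0,0],"fingers": 1},{"dp": [0,0,0],"turn": [0,0,0],"fingers": 1},{"dp": [0,0,0],"turn": [0,0,0],"fingers": 1}])

```text
clock: 9.37
eef_pos: [562.7, -270.7, 109.5]
tcp_rot: [3.14, -0.001, 0.328]
contact_force: [-2.2, -1.4, 8.2]
opening: 0.291
grasp_force: 100.7
```

Emit:
play_rows(rows=[{"dp": [0,0,0.025],"turn": [0,0,0],"fingers": 1},{"dp": [0,0,0.012],"turn": [0,0,0],"fingers": 1},{"dp": [0,0,0],"turn": [0,0,0],"fingers": 1},{"dp": [0,0,0],"turn": [0,0,0],"fingers": 1}])

```text
clock: 9.7
eef_pos: [562.8, -270.9, 108.3]
tcp_rot: [3.14, -0.001, 0.328]
contact_force: [-1.4, -1.8, 10.1]
opening: 0.296
grasp_force: 100.9
```

```bash
python3 - <<'E'
from h import *
where()
E
```

```text
own x -0.1 y -78.5 z 108.33 F [-1.4 -1.8 10.1] tq [-0.42  0.57  0.01] rpy [ 3.1399e+00 -9.0000e-04  3.2810e-01] t 9.7
```

Emit:
play_rows(rows=[{"dp": [0,0,0.025],"turn": [0,0,0],"fingers": 1},{"dp": [0,0,0],"turn": [0,0,0],"fingers": 1},{"dp": [0,-0.04,0],"turn": [0,0,0],"fingers": 1},{"dp": [0,-0.05,0],"turn": [0,0,0],"fingers": 1},{"dp": [0,-0.05,0],"turn": [0,0,0],"fingers": 1}])

```text
clock: 10.12
eef_pos: [561.6, -266.4, 107.9]
tcp_rot: [3.138, -0.002, 0.328]
contact_force: [-2.3, -7.1, 13.4]
opening: 0.293
grasp_force: 101.5
```

Emit:
play_rows(rows=[{"dp": [0,-0.05,0],"turn": [0,0,0],"fingers": 1},{"dp": [0,-0.05,0],"turn": [0,0,0],"fingers": 1},{"dp": [0,-0.05,0],"turn": [0,0,0],"fingers": 1}])

```text
clock: 10.37
eef_pos: [560.0, -261.6, 108.4]
tcp_rot: [3.136, -0.002, 0.329]
contact_force: [-3.1, -5.5, 14.6]
opening: 0.295
grasp_force: 101.8
```

```bash
python3 - <<'E'
from h import *
where()
E
```

```text
own x 0.3 y -68.9 z 108.38 F [-3.1 -5.5 14.6] tq [-1.68  0.83  0.06] rpy [ 3.1361e+00 -2.0000e-03  3.2870e-01] t 10.37
```

Emit:
play_rows(rows=[{"dp": [0,-0.04,-0.015],"turn": [0,0,0],"fingers": 1},{"dp": [0,-0.04,-0.005],"turn": [0,0,0],"fingers": 1},{"dp": [0,-0.04,-0.005],"turn": [0,0,0],"fingers": 1},{"dp": [0,-0.04,0],"turn": [0,0,0],"fingers": 1}])

```text
clock: 10.7
eef_pos: [557.3, -254.4, 109.0]
tcp_rot: [3.139, -0.001, 0.328]
contact_force: [-2.9, -3.4, 13.2]
opening: 0.293
grasp_force: 101.8
```

Emit:
play_rows(rows=[{"dp": [0,-0.04,0],"turn": [0,0,0],"fingers": 1},{"dp": [0,-0.04,0],"turn": [0,0,0],"fingers": 1},{"dp": [0,-0.04,0],"turn": [0,0,0],"fingers": 1},{"dp": [0,-0.04,0],"turn": [0,0,0],"fingers": 1}])

```text
clock: 11.03
eef_pos: [555.3, -248.4, 109.2]
tcp_rot: [3.138, -0.001, 0.328]
contact_force: [-3.2, -3.3, 16.8]
opening: 0.29
grasp_force: 102.0
```

```bash
python3 - <<'E'
from h import *
where()
E
```

```text
own x 0.1 y -54.9 z 109.18 F [-3.2 -3.3 16.8] tq [-0.93  1.04  0.01] rpy [ 3.1383e+00 -1.4000e-03  3.2830e-01] t 11.03
```

Emit:
play_rows(rows=[{"dp": [0,0,-0.025],"turn": [0,0,0],"fingers": 1},{"dp": [0,-0.04,-0.005],"turn": [0,0,0],"fingers": 1},{"dp": [0,-0.04,-0.005],"turn": [0,0,0],"fingers": 1},{"dp": [0,-0.04,-0.005],"turn": [0,0,0],"fingers": 1},{"dp": [0,-0.04,-0.005],"turn": [0,0,0],"fingers": 1}])

```text
clock: 11.45
eef_pos: [553.7, -243.4, 111.0]
tcp_rot: [3.136, -0.002, 0.329]
contact_force: [-3.3, -7.0, 13.3]
opening: 0.289
grasp_force: 101.5
```

Emit:
play_rows(rows=[{"dp": [0,-0.04,-0.005],"turn": [0,0,0],"fingers": 1},{"dp": [0,-0.04,-0.005],"turn": [0,0,0],"fingers": 1},{"dp": [0,-0.04,0],"turn": [0,0,0],"fingers": 1}])

```text
clock: 11.7
eef_pos: [551.9, -238.2, 111.3]
tcp_rot: [3.138, -0.002, 0.328]
contact_force: [-3.4, -3.9, 12.2]
opening: 0.293
grasp_force: 101.7
```

```bash
python3 - <<'E'
from h import *
where()
E
```

```text
own x 0.1 y -44.1 z 111.26 F [-3.4 -3.9 12.2] tq [-1.12  0.9   0.03] rpy [ 3.1377e+00 -1.5000e-03  3.2840e-01] t 11.7
```

Emit:
play_rows(rows=[{"dp": [0,-0.04,0],"turn": [0,0,0],"fingers": 1},{"dp": [0,-0.04,0],"turn": [0,0,0],"fingers": 1},{"dp": [0,-0.04,0],"turn": [0,0,0],"fingers": 1},{"dp": [0,-0.04,0],"turn": [0,0,0],"fingers": 1}])

```text
clock: 12.03
eef_pos: [549.5, -231.6, 111.2]
tcp_rot: [3.139, -0.001, 0.328]
contact_force: [-4.3, -4.0, 14.9]
opening: 0.293
grasp_force: 102.0
```

Emit:
play_rows(rows=[{"dp": [0,-0.04,0],"turn": [0,0,0],"fingers": 1},{"dp": [0,-0.04,-0.005],"turn": [0,0,0],"fingers": 1},{"dp": [0,-0.04,-0.005],"turn": [0,0,0],"fingers": 1}])

```text
clock: 12.28
eef_pos: [547.9, -227.0, 111.6]
tcp_rot: [3.139, -0.001, 0.328]
contact_force: [-3.1, -2.5, 15.5]
opening: 0.285
grasp_force: 102.0
```

```bash
python3 - <<'E'
from h import *
where()
E
```

```text
own x -0.0 y -32.2 z 111.58 F [-3.1 -2.5 15.5] tq [-0.82  1.1   0.03] rpy [ 3.139e+00 -1.000e-03  3.283e-01] t 12.28
```

Emit:
play_rows(rows=[{"dp": [0,-0.04,-0.015],"turn": [0,0,0],"fingers": 1},{"dp": [0,-0.04,-0.01],"turn": [0,0,0],"fingers": 1},{"dp": [0,-0.04,-0.005],"turn": [0,0,0],"fingers": 1},{"dp": [0,-0.04,0],"turn": [0,0,0],"fingers": 1}])

```text
clock: 12.62
eef_pos: [546.2, -221.8, 112.8]
tcp_rot: [3.137, -0.001, 0.329]
contact_force: [-2.6, -6.6, 12.1]
opening: 0.289
grasp_force: 101.3
```

Emit:
play_rows(rows=[{"dp": [0,-0.04,0],"turn": [0,0,0],"fingers": 1},{"dp": [0,-0.04,0],"turn": [0,0,0],"fingers": 1},{"dp": [0,-0.04,0],"turn": [0,0,0],"fingers": 1}])

```text
clock: 12.87
eef_pos: [544.4, -216.8, 112.6]
tcp_rot: [3.138, -0.001, 0.328]
contact_force: [-3.1, -4.2, 13.5]
opening: 0.286
grasp_force: 101.8
```

Emit:
play_rows(rows=[{"dp": [0,-0.04,0],"turn": [0,0,0],"fingers": 1},{"dp": [0,-0.04,0],"turn": [0,0,0],"fingers": 1},{"dp": [0,-0.04,0],"turn": [0,0,0],"fingers": 1}])

```text
clock: 13.12
eef_pos: [542.6, -211.6, 112.6]
tcp_rot: [3.139, -0.001, 0.328]
contact_force: [-4.6, -3.0, 15.3]
opening: 0.291
grasp_force: 101.9
```

```bash
python3 - <<'E'
from h import *
where()
E
```

```text
own x -0.1 y -16.0 z 112.56 F [-4.6 -3.  15.3] tq [-0.69  1.1  -0.06] rpy [ 3.1395e+00 -9.0000e-04  3.2820e-01] t 13.12
```

Emit:
play_rows(rows=[{"dp": [0,-0.04,-0.01],"turn": [0,0,0],"fingers": 1},{"dp": [0,-0.04,0],"turn": [0,0,0],"fingers": 1},{"dp": [0,-0.04,0],"turn": [0,0,0],"fingers": 1},{"dp": [0,-0.04,-0.01],"turn": [0,0,0],"fingers": 1}])

```text
clock: 13.45
eef_pos: [540.3, -205.4, 113.1]
tcp_rot: [3.14, -0.001, 0.328]
contact_force: [-2.8, -2.2, 11.5]
opening: 0.284
grasp_force: 101.5
```

Emit:
play_rows(rows=[{"dp": [0,-0.04,0],"turn": [0,0,0],"fingers": 1},{"dp": [0,-0.04,0],"turn": [0,0,0],"fingers": 1},{"dp": [0,-0.04,0],"turn": [0,0,0],"fingers": 1}])

```text
clock: 13.7
eef_pos: [539.1, -201.4, 113.2]
tcp_rot: [3.138, -0.001, 0.329]
contact_force: [-2.9, -6.0, 12.1]
opening: 0.29
grasp_force: 101.4
```

Emit:
play_rows(rows=[{"dp": [0,-0.04,0],"turn": [0,0,0],"fingers": 1},{"dp": [0,-0.04,0],"turn": [0,0,0],"fingers": 1},{"dp": [0,-0.04,0],"turn": [0,0,0],"fingers": 1}])

```text
clock: 13.95
eef_pos: [537.6, -197.1, 113.2]
tcp_rot: [3.138, -0.001, 0.329]
contact_force: [-3.9, -4.8, 12.3]
opening: 0.287
grasp_force: 101.6
```

```bash
python3 - <<'E'
from h import *
where()
E
```

```text
own x -0.1 y -0.6 z 113.22 F [-3.9 -4.8 12.3] tq [-1.19  0.96  0.02] rpy [ 3.1383e+00 -9.0000e-04  3.2860e-01] t 13.95
```

Emit:
play_rows(rows=[{"dp": [0,-0.04,0],"turn": [0,0,0],"fingers": 1},{"dp": [0,-0.04,0],"turn": [0,0,0],"fingers": 1},{"dp": [0,-0.04,0],"turn": [0,0,0],"fingers": 1},{"dp": [0,-0.04,0],"turn": [0,0,0],"fingers": 1},{"dp": [0,-0.04,0],"turn": [0,0,0],"fingers": 1}])

```text
clock: 14.37
eef_pos: [534.5, -188.6, 113.0]
tcp_rot: [3.14, -0.0, 0.328]
contact_force: [-4.3, -2.6, 13.4]
opening: 0.291
grasp_force: 101.7
```

Emit:
play_rows(rows=[{"dp": [0,-0.04,0.003],"turn": [0,0,0],"fingers": 1},{"dp": [0,-0.04,0.003],"turn": [0,0,0],"fingers": 1},{"dp": [0,-0.04,0.003],"turn": [0,0,0],"fingers": 1},{"dp": [0,-0.04,0.003],"turn": [0,0,0],"fingers": 1},{"dp": [0,-0.04,0.003],"turn": [0,0,0],"fingers": 1}])

```text
clock: 14.78
eef_pos: [532.0, -181.1, 112.6]
tcp_rot: [3.14, -0.0, 0.328]
contact_force: [-5.1, -4.4, 15.1]
opening: 0.292
grasp_force: 101.8
```

```bash
python3 - <<'E'
from h import *
where()
E
```

```text
own x -0.2 y 16.3 z 112.60 F [-5.1 -4.4 15.1] tq [-1.04  1.15 -0.02] rpy [ 3.1399e+00 -4.0000e-04  3.2830e-01] t 14.78
```

Emit:
play_rows(rows=[{"dp": [0,-0.04,0],"turn": [0,0,0],"fingers": 1},{"dp": [0,-0.04,0],"turn": [0,0,0],"fingers": 1},{"dp": [0,-0.04,0],"turn": [0,0,0],"fingers": 1},{"dp": [0,-0.04,0],"turn": [0,0,0],"fingers": 1},{"dp": [0,-0.04,0],"turn": [0,0,0],"fingers": 1}])

```text
clock: 15.2
eef_pos: [529.6, -174.0, 112.5]
tcp_rot: [3.139, -0.001, 0.328]
contact_force: [-4.2, -3.0, 12.5]
opening: 0.294
grasp_force: 101.7
```

Emit:
play_rows(rows=[{"dp": [0,-0.04,0.002],"turn": [0,0,0],"fingers": 1},{"dp": [0,-0.04,0.002],"turn": [0,0,0],"fingers": 1},{"dp": [0,-0.04,0.002],"turn": [0,0,0],"fingers": 1},{"dp": [0,-0.04,0.002],"turn": [0,0,0],"fingers": 1},{"dp": [0,-0.04,0.002],"turn": [0,0,0],"fingers": 1}])

```text
clock: 15.62
eef_pos: [526.7, -165.7, 112.0]
tcp_rot: [3.141, -0.0, 0.328]
contact_force: [-5.3, -1.7, 13.9]
opening: 0.292
grasp_force: 101.8
```

```bash
python3 - <<'E'
from h import *
where()
E
```

```text
own x -0.3 y 32.6 z 111.99 F [-5.3 -1.7 13.9] tq [-0.48  1.23 -0.01] rpy [ 3.1405e+00 -1.0000e-04  3.2820e-01] t 15.62
```

Press is about 17 N, which is good. Continuing with a gradual lowering.

Emit:
play_rows(rows=[{"dp": [0,-0.04,0.002],"turn": [0,0,0],"fingers": 1},{"dp": [0,-0.04,0.002],"turn": [0,0,0],"fingers": 1},{"dp": [0,-0.04,0.002],"turn": [0,0,0],"fingers": 1},{"dp": [0,-0.04,0.003],"turn": [0,0,0],"fingers": 1},{"dp": [0,-0.04,0.003],"turn": [0,0,0],"fingers": 1}])

```text
clock: 16.03
eef_pos: [524.4, -158.9, 111.6]
tcp_rot: [3.139, -0.0, 0.329]
contact_force: [-3.8, -6.9, 12.0]
opening: 0.29
grasp_force: 101.4
```

Emit:
play_rows(rows=[{"dp": [0,-0.04,0.005],"turn": [0,0,0],"fingers": 1},{"dp": [0,-0.04,0.005],"turn": [0,0,0],"fingers": 1},{"dp": [0,-0.04,0.005],"turn": [0,0,0],"fingers": 1},{"dp": [0,-0.04,0.005],"turn": [0,0,0],"fingers": 1},{"dp": [0,-0.04,0.005],"turn": [0,0,0],"fingers": 1}])

```text
clock: 16.45
eef_pos: [521.6, -150.8, 110.5]
tcp_rot: [3.14, -0.0, 0.328]
contact_force: [-4.3, -1.2, 14.6]
opening: 0.292
grasp_force: 102.0
```

```bash
python3 - <<'E'
from h import *
where()
E
```

```text
own x -0.3 y 48.4 z 110.55 F [-4.3 -1.2 14.6] tq [-0.48  1.25 -0.03] rpy [ 3.1403e+00 -2.0000e-04  3.2820e-01] t 16.45
```

Emit:
play_rows(rows=[{"dp": [0,-0.04,0.003],"turn": [0,0,0],"fingers": 1},{"dp": [0,-0.04,0.003],"turn": [0,0,0],"fingers": 1},{"dp": [0,-0.04,0.003],"turn": [0,0,0],"fingers": 1},{"dp": [0,-0.04,0.003],"turn": [0,0,0],"fingers": 1},{"dp": [0,-0.04,0.003],"turn": [0,0,0],"fingers": 1}])

```text
clock: 16.87
eef_pos: [518.7, -142.9, 109.8]
tcp_rot: [3.141, 0.0, 0.328]
contact_force: [-4.6, -0.6, 14.3]
opening: 0.289
grasp_force: 101.9
```

Emit:
play_rows(rows=[{"dp": [0,-0.04,0.005],"turn": [0,0,0],"fingers": 1},{"dp": [0,-0.04,0.005],"turn": [0,0,0],"fingers": 1},{"dp": [0,-0.04,0.005],"turn": [0,0,0],"fingers": 1},{"dp": [0,-0.04,0.005],"turn": [0,0,0],"fingers": 1},{"dp": [0,-0.04,0.005],"turn": [0,0,0],"fingers": 1}])

```text
clock: 17.28
eef_pos: [516.6, -136.2, 108.9]
tcp_rot: [3.139, -0.0, 0.329]
contact_force: [-5.0, -5.8, 13.7]
opening: 0.293
grasp_force: 101.5
```

```bash
python3 - <<'E'
from h import *
where()
E
```

```text
own x -0.3 y 63.8 z 108.90 F [-5.  -5.8 13.7] tq [-1.68  1.12  0.07] rpy [ 3.139e+00 -2.000e-04  3.289e-01] t 17.28
```

Emit:
play_rows(rows=[{"dp": [0,-0.04,0.005],"turn": [0,0,0],"fingers": 1},{"dp": [0,-0.04,0.005],"turn": [0,0,0],"fingers": 1},{"dp": [0,-0.04,0.005],"turn": [0,0,0],"fingers": 1},{"dp": [0,-0.04,0.005],"turn": [0,0,0],"fingers": 1},{"dp": [0,-0.04,0.005],"turn": [0,0,0],"fingers": 1}])

```text
clock: 17.7
eef_pos: [513.5, -127.7, 107.7]
tcp_rot: [3.141, 0.0, 0.328]
contact_force: [-5.1, -1.7, 14.4]
opening: 0.297
grasp_force: 101.9
```

Emit:
play_rows(rows=[{"dp": [0,-0.04,0.006],"turn": [0,0,0],"fingers": 1},{"dp": [0,-0.04,0.006],"turn": [0,0,0],"fingers": 1},{"dp": [0,-0.04,0.006],"turn": [0,0,0],"fingers": 1},{"dp": [0,0,0],"turn": [0,0,0],"fingers": 1}])

```text
clock: 18.03
eef_pos: [511.7, -122.8, 106.9]
tcp_rot: [-3.142, 0.001, 0.328]
contact_force: [-4.8, -0.0, 13.8]
opening: 0.289
grasp_force: 101.9
```

```bash
python3 - <<'E'
from h import *
where()
E
```

```text
own x -0.6 y 78.0 z 106.90 F [-4.8 -0.  13.8] tq [-0.12  1.37  0.05] rpy [-3.1416e+00  5.0000e-04  3.2810e-01] t 18.03
```

A quick second pass back at about 15 N will make sure everything is fully bottomed.

Emit:
play_rows(rows=[{"dp": [0,0.1,-0.014],"turn": [0,0,0],"fingers": 1},{"dp": [0,0.1,-0.014],"turn": [0,0,0],"fingers": 1},{"dp": [0,0.1,-0.014],"turn": [0,0,0],"fingers": 1},{"dp": [0,0.1,-0.012],"turn": [0,0,0],"fingers": 1},{"dp": [0,0.1,-0.012],"turn": [0,0,0],"fingers": 1}])

```text
clock: 18.45
eef_pos: [518.4, -141.9, 109.6]
tcp_rot: [-3.141, 0.0, 0.328]
contact_force: [-5.1, 0.0, 15.1]
opening: 0.29
grasp_force: 102.0
```

Emit:
play_rows(rows=[{"dp": [0,0.1,-0.011],"turn": [0,0,0],"fingers": 1},{"dp": [0,0.1,-0.011],"turn": [0,0,0],"fingers": 1},{"dp": [0,0.1,-0.011],"turn": [0,0,0],"fingers": 1},{"dp": [0,0.1,-0.01],"turn": [0,0,0],"fingers": 1},{"dp": [0,0.1,-0.01],"turn": [0,0,0],"fingers": 1}])

```text
clock: 18.87
eef_pos: [525.1, -161.0, 111.8]
tcp_rot: [3.141, -0.0, 0.328]
contact_force: [-3.6, 0.6, 12.2]
opening: 0.293
grasp_force: 101.9
```

```bash
python3 - <<'E'
from h import *
where()
E
```

```text
own x -0.2 y 37.6 z 111.81 F [-3.6  0.6 12.2] tq [-0.01  1.04  0.03] rpy [ 3.1414e+00 -3.0000e-04  3.2790e-01] t 18.87
```

Emit:
play_rows(rows=[{"dp": [0,0.1,-0.004],"turn": [0,0,0],"fingers": 1},{"dp": [0,0.1,-0.004],"turn": [0,0,0],"fingers": 1},{"dp": [0,0.1,-0.004],"turn": [0,0,0],"fingers": 1},{"dp": [0,0.1,-0.003],"turn": [0,0,0],"fingers": 1},{"dp": [0,0.1,-0.003],"turn": [0,0,0],"fingers": 1}])

```text
clock: 19.28
eef_pos: [531.9, -180.1, 112.7]
tcp_rot: [3.141, -0.001, 0.328]
contact_force: [-3.3, 0.1, 13.7]
opening: 0.29
grasp_force: 101.9
```

Emit:
play_rows(rows=[{"dp": [0,0.1,-0.002],"turn": [0,0,0],"fingers": 1},{"dp": [0,0.1,-0.002],"turn": [0,0,0],"fingers": 1},{"dp": [0,0.1,0],"turn": [0,0,0],"fingers": 1},{"dp": [0,0.1,0],"turn": [0,0,0],"fingers": 1},{"dp": [0,0.1,0],"turn": [0,0,0],"fingers": 1}])

```text
clock: 19.7
eef_pos: [538.6, -199.1, 113.0]
tcp_rot: [3.141, -0.001, 0.328]
contact_force: [-3.1, -0.4, 13.0]
opening: 0.289
grasp_force: 101.7
```

```bash
python3 - <<'E'
from h import *
where()
E
```

```text
own x 0.2 y -2.8 z 112.99 F [-3.1 -0.4 13. ] tq [-0.03  0.81 -0.03] rpy [ 3.1405e+00 -1.2000e-03  3.2790e-01] t 19.7
```

Emit:
play_rows(rows=[{"dp": [0,0.1,0],"turn": [0,0,0],"fingers": 1},{"dp": [0,0.1,0.001],"turn": [0,0,0],"fingers": 1},{"dp": [0,0.1,0.002],"turn": [0,0,0],"fingers": 1},{"dp": [0,0.1,0.003],"turn": [0,0,0],"fingers": 1},{"dp": [0,0.1,0.003],"turn": [0,0,0],"fingers": 1}])

```text
clock: 20.12
eef_pos: [545.2, -218.1, 112.6]
tcp_rot: [3.14, -0.002, 0.328]
contact_force: [-1.7, -0.8, 11.4]
opening: 0.287
grasp_force: 101.5
```

Emit:
play_rows(rows=[{"dp": [0,0.1,0.005],"turn": [0,0,0],"fingers": 1},{"dp": [0,0.1,0.005],"turn": [0,0,0],"fingers": 1},{"dp": [0,0.1,0.006],"turn": [0,0,0],"fingers": 1},{"dp": [0,0.1,0.007],"turn": [0,0,0],"fingers": 1},{"dp": [0,0.1,0.008],"turn": [0,0,0],"fingers": 1}])

```text
clock: 20.53
eef_pos: [551.8, -237.2, 111.4]
tcp_rot: [3.14, -0.002, 0.328]
contact_force: [-1.4, -0.5, 11.2]
opening: 0.293
grasp_force: 101.4
```

```bash
python3 - <<'E'
from h import *
where()
E
```

```text
own x 0.4 y -43.1 z 111.41 F [-1.4 -0.5 11.2] tq [-0.07  0.43 -0.02] rpy [ 3.1399e+00 -1.8000e-03  3.2780e-01] t 20.53
```

Emit:
play_rows(rows=[{"dp": [0,0.1,0.012],"turn": [0,0,0],"fingers": 1},{"dp": [0,0.1,0.012],"turn": [0,0,0],"fingers": 1},{"dp": [0,0.1,0.012],"turn": [0,0,0],"fingers": 1},{"dp": [0,0.1,0.012],"turn": [0,0,0],"fingers": 1},{"dp": [0,0.1,0.012],"turn": [0,0,0],"fingers": 1}])

```text
clock: 20.95
eef_pos: [558.5, -256.2, 109.2]
tcp_rot: [3.139, -0.002, 0.328]
contact_force: [-1.7, -0.8, 12.0]
opening: 0.289
grasp_force: 101.5
```

Emit:
play_rows(rows=[{"dp": [0,0.1,0.014],"turn": [0,0,0],"fingers": 1},{"dp": [0,0.1,0.014],"turn": [0,0,0],"fingers": 1},{"dp": [0,0.1,0.014],"turn": [0,0,0],"fingers": 1},{"dp": [0,0.05,0.01],"turn": [0,0,0],"fingers": 1},{"dp": [0,0,0],"turn": [0,0,0],"fingers": 1}])

```text
clock: 21.37
eef_pos: [563.4, -270.0, 107.3]
tcp_rot: [3.138, -0.003, 0.328]
contact_force: [-0.2, -1.8, 11.9]
opening: 0.288
grasp_force: 101.5
```

```bash
python3 - <<'E'
from h import *
where()
E
```

```text
own x 0.8 y -77.9 z 107.29 F [-0.2 -1.8 11.9] tq [-0.5   0.25  0.02] rpy [ 3.1385e+00 -2.7000e-03  3.2780e-01] t 21.37
```

Both passes are done at 14 to 20 N. Next I lift off and return over the stand.

Emit:
play_rows(rows=[{"dp": [0,0,-0.2],"turn": [0,0,0],"fingers": 1},{"dp": [0,0,-0.5],"turn": [0,0,0],"fingers": 1},{"dp": [0,0,-0.9],"turn": [0,0,0],"fingers": 1},{"dp": [0,0,-0.9],"turn": [0,0,0],"fingers": 1},{"dp": [0,0,-0.7],"turn": [0,0,0],"fingers": 1}])

```text
clock: 21.78
eef_pos: [561.8, -268.5, 235.5]
tcp_rot: [-3.142, -0.001, 0.328]
contact_force: [0.7, -1.5, -2.1]
opening: 0.29
grasp_force: 99.7
```

```bash
python3 - <<'E'
from h import *
to([613.4,183.2,230],0.2)
E
```

```text
t 21.78 pos [ 561.8 -268.5  235.5] rpy [-3.142e+00 -1.000e-03  3.280e-01] F [ 0.7 -1.5 -2.1] op 0.29 gf 99.7 j6 0.79
dp total [  4.86 -10.27   0.14] turn total [-0.   -0.01  1.22] rows>= 11.0
```

Emit:
play_rows(rows=[{"dp": [0.3,-0.75,0],"turn": [0,0,0.09],"fingers": 1},{"dp": [0.3,-0.75,0],"turn": [0,0,0.09],"fingers": 1},{"dp": [0.3,-0.75,0],"turn": [0,0,0.09],"fingers": 1},{"dp": [0.3,-0.75,0],"turn": [0,0,0.09],"fingers": 1},{"dp": [0.3,-0.75,0],"turn": [0,0,0.09],"fingers": 1}])

```text
clock: 22.2
eef_pos: [572.6, -105.9, 233.1]
tcp_rot: [-3.141, 0.001, 0.28]
contact_force: [0.5, 0.1, -3.0]
opening: 0.289
grasp_force: 99.6
```

Emit:
play_rows(rows=[{"dp": [0.3,-0.75,0],"turn": [0,0,0.09],"fingers": 1},{"dp": [0.3,-0.75,0],"turn": [0,0,0.09],"fingers": 1},{"dp": [0.3,-0.75,0],"turn": [0,0,0.09],"fingers": 1},{"dp": [0.3,-0.75,0],"turn": [0,0,0.09],"fingers": 1},{"dp": [0.3,-0.75,0],"turn": [0,0,0.09],"fingers": 1}])

```text
clock: 22.62
eef_pos: [591.7, 54.6, 233.0]
tcp_rot: [-3.141, 0.001, 0.233]
contact_force: [0.6, 0.3, -3.1]
opening: 0.291
grasp_force: 99.6
```

Emit:
play_rows(rows=[{"dp": [0.3,-0.75,0],"turn": [0,0,0.09],"fingers": 1},{"dp": [0.3,-0.75,0],"turn": [0,0,0.09],"fingers": 1},{"dp": [0.3,-0.75,0],"turn": [0,0,0.09],"fingers": 1},{"dp": [0.3,-0.75,0],"turn": [0,0,0.05],"fingers": 1},{"dp": [0,0,0],"turn": [0,0,0],"fingers": 1}])

```text
clock: 23.03
eef_pos: [613.2, 186.0, 232.9]
tcp_rot: [-3.139, -0.0, 0.203]
contact_force: [-0.9, 0.3, -2.3]
opening: 0.296
grasp_force: 99.7
```

Emit:
play_rows(rows=[{"dp": [0,0,0],"turn": [0,0,0],"fingers": 1},{"dp": [0,0,0],"turn": [0,0,0],"fingers": 1},{"dp": [0,0,0],"turn": [0,0,0],"fingers": 1},{"dp": [0,0,0],"turn": [0,0,0],"fingers": 1},{"dp": [0,0,0],"turn": [0,0,0],"fingers": 1}])

```text
clock: 23.45
eef_pos: [613.0, 179.4, 233.6]
tcp_rot: [3.142, 0.0, 0.199]
contact_force: [-0.1, -0.2, -2.9]
opening: 0.293
grasp_force: 99.7
```

```bash
python3 - <<'E'
from h import *
to([613.4,183.2,180],0.2)
a=cv2.imread('pics/w3.png');g=grab('wrist')['pixels'][:,:,::-1]
cv2.imwrite('pics/w5.png',np.hstack([a[110:350,100:400],g[110:350,100:400]]))
E
```

```text
t 23.45 pos [613.  179.4 233.6] rpy [3.142 0.    0.199] F [-0.1 -0.2 -2.9] op 0.293 gf 99.7 j6 1.65
dp total [ 0.03 -0.09  1.34] turn total [ 0.    0.   -0.01] rows>= 2.0
```

View pics/w5.png

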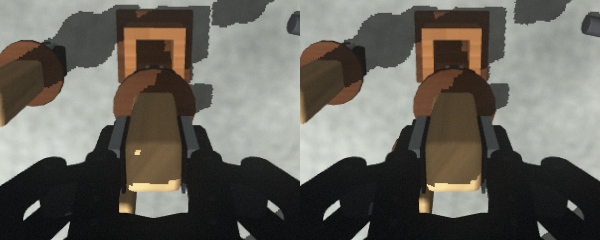

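The wrist view shows the roller sitting in the hand as it did before rolling, over the well at (460,55) in the right panel. I'm going down above the well to fine-tune.

Emit:
play_rows(rows=[{"dp": [0.03,-0.09,0.5],"turn": [0,0,0],"fingers": 1},{"dp": [0,0,0.7],"turn": [0,0,0],"fingers": 1},{"dp": [0,0,0.7],"turn": [0,0,0],"fingers": 1},{"dp": [0,0,0.1],"turn": [0,0,0],"fingers": 1},{"dp": [0,0,0],"turn": [0,0,0],"fingers": 1}])

```text
clock: 23.92
eef_pos: [612.1, 183.4, 151.9]
tcp_rot: [3.141, 0.004, 0.2]
contact_force: [-0.4, 0.4, -2.4]
opening: 0.29
grasp_force: 99.5
```

Emit:
play_rows(rows=[{"dp": [0,0,0],"turn": [0,0,0],"fingers": 1},{"dp": [0,0,0],"turn": [0,0,0],"fingers": 1},{"dp": [0,0,0],"turn": [0,0,0],"fingers": 1},{"dp": [0,0,0],"turn": [0,0,0],"fingers": 1},{"dp": [0,0,0],"turn": [0,0,0],"fingers": 1}])

```text
clock: 24.33
eef_pos: [614.0, 184.3, 154.6]
tcp_rot: [-3.141, -0.002, 0.2]
contact_force: [-0.4, -0.1, -3.1]
opening: 0.29
grasp_force: 99.5
```

```bash
python3 - <<'E'
from h import *
to([613.4,183.2,88.7],0.2)
E
```

```text
t 24.33 pos [614.  184.3 154.6] rpy [-3.141e+00 -2.000e-03  2.000e-01] F [-0.4 -0.1 -3.1] op 0.29 gf 99.5 j6 1.66
dp total [-0.02  0.02  1.65] turn total [-0.   -0.01  0.  ] rows>= 2.0
```

Emit:
play_rows(rows=[{"dp": [-0.02,0.02,0.15],"turn": [0,0,0],"fingers": 1},{"dp": [0,0,0.2],"turn": [0,0,0],"fingers": 1},{"dp": [0,0,0.2],"turn": [0,0,0],"fingers": 1},{"dp": [0,0,0.2],"turn": [0,0,0],"fingers": 1},{"dp": [0,0,0],"turn": [0,0,0],"fingers": 1}])

```text
clock: 24.75
eef_pos: [611.4, 182.8, 120.9]
tcp_rot: [3.141, 0.004, 0.2]
contact_force: [-0.2, -0.1, -2.4]
opening: 0.292
grasp_force: 99.5
```

Emit:
play_rows(rows=[{"dp": [0,0,0.2],"turn": [0,0,0],"fingers": 1},{"dp": [0,0,0.2],"turn": [0,0,0],"fingers": 1},{"dp": [0,0,0.2],"turn": [0,0,0],"fingers": 1},{"dp": [0,0,0.15],"turn": [0,0,0],"fingers": 1},{"dp": [0,0,0],"turn": [0,0,0],"fingers": 1}])

```text
clock: 25.17
eef_pos: [611.9, 182.9, 91.7]
tcp_rot: [3.141, 0.003, 0.2]
contact_force: [0.5, -0.0, -3.0]
opening: 0.291
grasp_force: 99.5
```

Emit:
play_rows(rows=[{"dp": [0,0,0],"turn": [0,0,0],"fingers": 1},{"dp": [0,0,0],"turn": [0,0,0],"fingers": 1},{"dp": [0,0,0],"turn": [0,0,0],"fingers": 1}])

```text
clock: 25.42
eef_pos: [613.3, 183.3, 94.0]
tcp_rot: [-3.142, -0.001, 0.2]
contact_force: [0.4, 0.6, -2.7]
opening: 0.289
grasp_force: 99.5
```

Free in the well. Lowering the last few mm to the rim.

Emit:
play_rows(rows=[{"dp": [0,0,0.05],"turn": [0,0,0],"fingers": 1},{"dp": [0,0,0.04],"turn": [0,0,0],"fingers": 1},{"dp": [0,0,0],"turn": [0,0,0],"fingers": 1},{"dp": [0,0,0],"turn": [0,0,0],"fingers": 1},{"dp": [0,0,0],"turn": [0,0,0],"fingers": 1}])

```text
clock: 25.83
eef_pos: [612.9, 183.2, 90.0]
tcp_rot: [3.142, -0.0, 0.2]
contact_force: [0.4, -0.1, -2.7]
opening: 0.292
grasp_force: 99.5
```

Emit:
play_rows(rows=[{"dp": [0,0,0.02],"turn": [0,0,0],"fingers": 1},{"dp": [0,0,0.02],"turn": [0,0,0],"fingers": 1},{"dp": [0,0,0],"turn": [0,0,0],"fingers": 1},{"dp": [0,0,0],"turn": [0,0,0],"fingers": 1},{"dp": [0,0,0],"turn": [0,0,0],"fingers": 1}])

```text
clock: 26.25
eef_pos: [613.1, 183.3, 88.7]
tcp_rot: [-3.142, -0.0, 0.2]
contact_force: [-0.9, -0.5, 2.9]
opening: 0.29
grasp_force: 100.2
```

Emit:
play_rows(rows=[{"dp": [0,0,0],"turn": [0,0,0],"fingers": 0.6},{"dp": [0,0,0],"turn": [0,0,0],"fingers": 0.4},{"dp": [0,0,0],"turn": [0,0,0],"fingers": 0.2},{"dp": [0,0,0],"turn": [0,0,0],"fingers": 0},{"dp": [0,0,0],"turn": [0,0,0],"fingers": 0}])

```text
clock: 26.67
eef_pos: [612.9, 183.3, 88.3]
tcp_rot: [-3.142, -0.0, 0.2]
contact_force: [-0.1, -0.5, 0.1]
opening: 0.938
grasp_force: 0.0
```

Emit:
play_rows(rows=[{"dp": [0,0,0],"turn": [0,0,0],"fingers": 0},{"dp": [0,0,0],"turn": [0,0,0],"fingers": 0},{"dp": [0,0,-0.3],"turn": [0,0,0],"fingers": 0},{"dp": [0,0,-0.7],"turn": [0,0,0],"fingers": 0},{"dp": [0,0,-0.9],"turn": [0,0,0],"fingers": 0}])

```text
clock: 27.08
eef_pos: [611.1, 182.7, 163.5]
tcp_rot: [3.141, 0.005, 0.2]
contact_force: [0.6, -0.4, 0.7]
opening: 1.0
grasp_force: 0.0
```

Emit:
play_rows(rows=[{"dp": [0,0,-0.9],"turn": [0,0,0],"fingers": 0},{"dp": [0,0,-0.4],"turn": [0,0,0],"fingers": 0},{"dp": [0,0,0],"turn": [0,0,0],"fingers": 0},{"dp": [0,0,0],"turn": [0,0,0],"fingers": 0},{"dp": [0,0,0],"turn": [0,0,0],"fingers": 0}])

```text
clock: 27.5
eef_pos: [612.3, 183.0, 215.9]
tcp_rot: [3.142, 0.001, 0.2]
contact_force: [0.1, 0.2, -0.9]
opening: 1.001
grasp_force: 0.0
```

```bash
python3 - <<'E'
from h import *
to([613,183,220],0.2)
g=grab('wrist')['pixels'];f=grab('scene')['pixels']
o=np.hstack([cv2.resize(g,(400,300)),cv2.resize(f[160:235,165:265],(400,300),interpolation=3)])
cv2.imwrite('pics/w6.png',o[:,:,::-1])
E
```

```text
t 27.5 pos [612.3 183.  215.9] rpy [3.142e+00 1.000e-03 2.000e-01] F [ 0.1  0.2 -0.9] op 1.001 gf 0.0 j6 1.66
dp total [ 0.02  0.   -0.1 ] turn total [0.   0.01 0.  ] rows>= 1.0
```

View pics/w6.png

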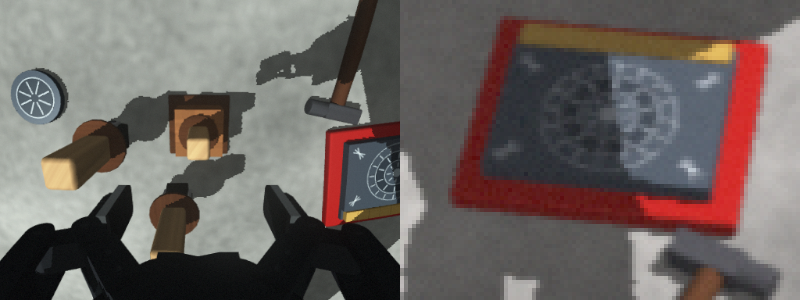

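The last picture shows the roller hanging upright in its stand at (198,140) in the left panel, with the gripper clear. The brass edging and the other things look undisturbed. I'm handing in.

```bash
python3 - <<'E'
from rig import r
print(r.sign_off())
E
```

```text
the job is handed in; nothing more can be done
None
```

I rolled the edging twice at about 14–20 N against the 25 N limit, hung the roller back in its stand and handed the job in at 27.5 s. No verdict came back, and I judged all eight lengths to be down by force, not by measuring their height.

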